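Bayonet plug into the clay extruder

ROBOT

A 7-joint arm with a two-finger parallel gripper is mounted at the origin on the work surface. World frame = base frame: x ahead of the robot, y to its left, z up, the work surface at z = 0. Lengths are in m, angles in rad, forces in N, time in s.
With the tool pointing down it reaches from about 0.425 to 0.95 m from the base axis. Payload 4.7 kg.
Tool frame: the origin (TCP) lies on the mounting face of the last link; the fingertips stand 182 mm ahead of it and the grasp point (between the pads) lies 164 mm ahead of it; z points along the fingers, y is the direction in which the jaws open and shut (so a half turn about z gives the same grasp; the last joint's range is limited). The gripper opens to 87 mm and grips with 3 to 60 N. Pads are 19 mm wide; open, the fingers measure 117 mm over their backs; the gripper's body (75 mm by 190 mm) begins 51 mm behind the grasp point.
Start: joints at [-1.332, 0.469, -0.049, 1.532, 0.024, 1.141, -0.082], TCP at [0.179, 0.651, 0.405] pointing down, gripper open.
Joint ranges: [-2.59, 2.59], [-0.33, 1.99], [-1.39, 1.29], [0.1, 2.45], [-1.04, 4.18], [0.21, 1.99], [-2.66, 2.66]. Speed limits (rad/s): [2.57, 2.57, 3.14, 3.14, 3.14, 3.14, 3.14].

INTERFACE

Orientations are given as a 3x3 rotation matrix whose columns are the frame's x, y, z axes.
In Python, from rig import robot, capture, nets gives the robot as it stands.
- The arm moves only by the shell command python3 -m creep 'ROWS' [OPENING] [FORCE]. ROWS is JSON, a list of rows, each an object of numbers: "tx", "ty", "tz": the shift along the tool's x, y, z normalised to -1 to 1, where 1 is 0.3 m; "ax", "ay", "az": the turn, a rotation vector about the tool's x, y, z normalised to -1 to 1, where 1 is 360 degrees. In form: [{"tx": .., "ty": .., "tz": .., "ax": .., "ay": .., "az": ..}, ...]. A call has exactly 10 rows; each row shifts and turns the pose as measured when the row begins, along the tool's axes as they then stand; what a row does not reach is not made up. A row lasts 1/10 s, in which the tool goes at most 50 mm and 8.59 degrees, less where a joint would pass 70% of its speed; a pose out of reach is approached as far as the arm can. A call with a number of a shift or a turn outside -1 to 1 is refused whole. A call with a gripper value outside its range is refused whole. OPENING is the closure, from -1 (fully open) to 1 (shut), set as the call begins (- or left out, the last holds). The fingers move at their own pace and stop on an object; FORCE is the grip in N (left out, the last holds). Time passes only in rows, so rows that do not move let the fingers close, or fill a call up. It gives the time, the measured TCP pose, the force and the opening at its end, in the units of the state.
- robot.get_state(): the state, without advancing time (a new reading comes with each control period).
- capture(name): name is "side" or "top"; returns a dict with "pixels" (480x640x3 uint8, red, green, blue), "fx", "fy", "cx", "cy" (pixels), "distortion" ([k1, k2, p1, p2, k3] as OpenCV has them; the pictures are not rectified), "position" and "attitude" of the camera in the world. Camera axes: x right, y down, z forward; pixel columns grow to the right and rows downward; lengths in m; the calibration is good to about 2 mm. A picture is of the moment at which its call begins. There is no depth.
- robot.job_done(): hands the job in, once; it reports no verdict.
Trained networks look in the newest picture that a camera, given by its name, has taken for a name from the list of things; names that differ only in an ending like _2 or _b are one class to them, and where a whole thing is asked for, a point or a joint stands for the part that bears it (a point fixed in the world has none). Each returns a list of dicts, best first, with "p" (0 to 1); they miss things now and then, are a little off and sometimes report something else, mostly with a low value. They report only what shows in the picture. A call takes as long as a camera call. They do not tell look-alikes from the thing itself.
- nets.spot_in(camera, query): "centre" ([x, y, z] in m, in world coordinates, good to about 4 mm: the middle of the surface that is visible of it).
- nets.cut_out(camera, query): "mask" (480x640 bool, what is visible of it).
- nets.mark_of(camera, query): "centre" ([x, y, z] in m, in world coordinates, good to about 4 mm: a listed point, or the origin of a listed thing).
The state is a dict: "time": time; "joint_positions": joint angles; "qvel": joint speeds; "joint_torque": joint torques, N m; "tool_pos": TCP position; "tcp_rot": TCP orientation; "contact_force": force on the tool from outside, world axes, zero at the start; "ft_torque": the same for the moment, N m; "gripper_width": opening from 0.0 (shut) to 1.0 (fully open).
Only numpy, scipy, OpenCV 4.12 (cv2) and the standard library are available. Lean on these libraries where they do the work, as an engineer would, in place of code of your own. Each camera call takes 0.05 s, during which the arm holds its last target.

TASK

Slide the guard of the bench clay extruder fully open first. Then lift the plug out of its wooden stand by its bar, push its nose and lugs down into the extruder's port against the spring and turn it a quarter turn clockwise (seen from above) up to its stop. Finish while still holding it: keep hold of the plug, turned and pressed down with its flange flush on the port plate, so that the locking pin could go in; leave the two cups and the jar where they are.

Things in the scene. Friction and masses are not known exactly. Their poses are not given: they have to be found in the camera images.
- extruder: Fixed grey bench extruder: box 160 mm (its x) by 225 mm (y from -165 to +60), 90 mm high, motor on its -y end (to y -255), nozzle of radius 42 mm on its +x side (to x 200). Origin on the bench straight under the centre of the port, z up. Two guard rails run along y at x = +-53 mm, 8 mm wide, up to z 102. Position and yaw (up to 0.25 rad) vary
- port_mouth (a point): Centre of the port, on the upper face of its square aluminium plate (92 mm, 10 mm thick), 94 mm above the bench; axes as the extruder's. Round hole of 40 mm diameter with two lug slots, 14 mm wide, reaching 28 mm from the centre along +x and -x. Once below the plate, lugs can turn only clockwise (from above), to a hard stop at 1.48 rad (85 degrees)
- follower (a joint): Spring-loaded steel disc in the port, under the hole: 0 = up, grows (m) as it is pushed down. The plug's nose meets it with the flange still 14 mm above the plate (about 4 N), the lugs clear the plate's underside with the flange 4 mm above (8 N), and it is about 10 N with the flange flush. Let go when turned, the plug springs up 4 mm until its lugs catch
- guard (a joint): Flat steel guard plate, 114 by 84 by 4 mm, that slides level over the port, its underside 8.5 mm above the port plate: 0 = shut (centred over the port), 0.105 m = fully open, moved towards the extruder's -y. It starts shut or up to 20 mm open, has about 2 N of friction and stays where it is left
- guard_grip (a point): Centre of the top of the guard's upright black handle, 50 mm (extruder's x) by 14 mm (extruder's y), rising 40 mm from the plate's upper face; this point is 146.5 mm above the bench; axes as the extruder's; it stands 20 mm towards -y from the guard plate's centre
- stand: Fixed wooden block 100 by 100 by 45 mm with a vertical 59 mm hole in its middle; origin at the centre of its underside. The plug hangs in the hole by its flange; the stand's position and yaw vary
- plug: Loose aluminium plug, 0.2 to 0.35 kg, upright; origin at the centre of its nose end, z up. Nose radius 12 mm widening to a stem of 17.5 mm at z 10; two lugs at +x and -x, 8 mm wide, reaching 26 mm from the axis, z 12 to 18; round flange of radius 36 mm, z 32 to 38; upright grip bar 50 mm long (x), 14 mm thick (y), z 38 to 76, in line with the lugs. Yaw up to 0.8 rad
- plug_seat (a point): Centre of the underside of the plug's flange, 32 mm above the plug's origin, at the stand's top (45 mm) at the start; it coincides with port_mouth when the plug is flush; axes as the plug's. A half turn of the plug makes no difference
- plug_lug (a point): Outer end of the plug's +x lug, at half its height: 26 mm from the axis, 15 mm above the plug's origin; axes as the plug's
- cup_a: Clay cup, radius 38 mm, 85 mm high, bystander beyond the stand; origin under its centre
- cup_b: Clay cup, radius 42 mm, 70 mm high, bystander at the left; origin under its centre
- jar: White open ceramic jar, radius 40 mm, 110 mm high, bystander at the right; origin under its centre
Things that resemble listed ones, but are neither listed nor needed, are in the scene too. What is shaped like the plug but red or yellow is not meant.

How it is judged:
On the way, in this order (a step that is already met when the one before it is completed fails the run):
1. the guard is slid fully open (value of joint guard above 0.092 m), for 0.2 s.
2. the plug is lifted clear of its stand (z of plug_seat in the frame of stand above 0.07 m), for 0.1 s.
At the end, for the whole second after the job is handed in: The plug is still held (over 3 N from the fingers), flange flush on the port plate within 2 mm and within 5 mm of the port's centre, turned over 1.25 rad from the slots, upright within 0.08 rad, at rest (below 20 mm/s); guard open by more than 85 mm (z of plug_seat in the frame of port_mouth below 0.002 m and horizontal distance between plug_seat and port_mouth below 0.005 m and angle between the x axis of plug_seat and the x axis of port_mouth, either way round above 1.25 rad and angle between plug's own z axis and vertical below 0.08 rad and contact force between the fingers and plug above 3 N and value of joint guard above 0.085 m and linear speed of plug below 0.02 m/s); the arm keeps its last pose, push and grip.
It fails at once if the plug is forced counterclockwise against its stop in the port, over 22 degrees (z of plug_seat in the frame of port_mouth below 0.006 m and horizontal distance between plug_seat and port_mouth below 0.01 m and ((x of plug_lug in the frame of port_mouth above 0.01 m and y of plug_lug in the frame of port_mouth above 0.01 m) or (x of plug_lug in the frame of port_mouth below -0.01 m and y of plug_lug in the frame of port_mouth below -0.01 m))).
It fails at once if a cup or the jar is moved more than 40 mm (distance of any of cup_a, cup_b, jar from where it was at the start of the episode above 0.04 m).
It also fails if it takes over 54 s, if anything falls off the work surface, if the arm or the gripper's body presses on something with over 40 N, if the wrist force passes 120 N, or if a joint passes its speed limit or range.

## Working session

There is one attempt and no reset: what is moved stays moved. The work goes in short steps, Python scripts to look and compute and a shell command to move; the robot and the scene stay as the last step left them, time stands still between calls to the robot, and variables do not carry over. Pictures are saved under pics/ and viewed, and the job is handed in when it is done.

```bash
ls; mkdir -p pics
python3 - <<'E'
from rig import robot,capture,nets
import cv2
print(robot.get_state())
for n in("top","side"):
    c=capture(n); cv2.imwrite(f"pics/{n}0.png",c["pixels"][:,:,::-1])
    print(n,{k:c[k] for k in c if k!="pixels"})
    for q in("plug_seat","plug_lug","port_mouth","guard_grip","stand","extruder","cup_a","cup_b","jar","plug"):
        print(q,[(round(d["p"],2),[round(float(x),3) for x in d["centre"]]) for d in nets.mark_of(n,q)])
E
```

```text
pics
{'time': 0.0, 'joint_positions': array([-1.33188568,  0.46941741, -0.04855033,  1.53363343,  0.02410051,
        1.14101185, -0.08230637]), 'qvel': array([-0.0029464 ,  0.00010516, -0.00019231,  0.00023236,  0.00016377,
       -0.00070361,  0.00122344]), 'joint_torque': array([-5.84886857e-04, -5.07974231e+01, -8.09376128e-02, -2.36167735e+01,
       -6.13719458e-02,  3.80366296e-02,  1.85822987e-04]), 'tool_pos': array([0.17855766, 0.6507151 , 0.40374078]), 'tcp_rot': array([[-9.64348428e-01,  2.64635482e-01, -4.12607072e-04],
       [ 2.64635789e-01,  9.64346679e-01, -1.83893819e-03],
       [-8.87520330e-05, -1.88256775e-03, -9.99998224e-01]]), 'contact_force': array([ 0.0984934 , -1.27180075,  0.13472246]), 'ft_torque': array([-0.0115866 , -0.04328199,  0.00659129]), 'gripper_width': 0.9991917065893101}
top {'fx': 477.4715532762182, 'fy': 477.4715532762182, 'cx': 318.30310576721746, 'cy': 236.18738547113904, 'distortion': array([-0.02953202,  0.        ,  0.        ,  0.        ,  0.        ]), 'position': array([ 0.39363056, -0.00658491,  1.27879388]), 'attitude': array([[ 
[... 1264 characters left out ...]
0891, -0.73427036]])}
plug_seat [(0.76, [0.412, 0.292, 0.031]), (0.71, [0.572, 0.118, 0.029]), (0.64, [0.539, 0.238, 0.04])]
plug_lug [(0.96, [0.543, 0.117, 0.013]), (0.8, [0.383, 0.296, 0.018]), (0.63, [0.564, 0.248, 0.027])]
port_mouth [(0.63, [0.514, -0.076, 0.096]), (0.25, [0.54, 0.243, -0.002])]
guard_grip [(0.56, [0.521, -0.115, 0.147])]
stand [(0.91, [0.54, 0.241, -0.001]), (0.73, [0.564, 0.25, 0.029])]
extruder [(0.55, [0.513, -0.079, -0.002])]
cup_a [(0.88, [0.723, 0.203, 0.003])]
cup_b [(0.88, [0.723, 0.203, 0.003])]
jar [(0.62, [0.316, -0.447, -0.001]), (0.57, [0.726, 0.202, -0.002])]
plug [(0.85, [0.575, 0.117, 0.002]), (0.74, [0.542, 0.241, 0.01]), (0.58, [0.408, 0.296, 0.002])]
```

View pics/top0.png

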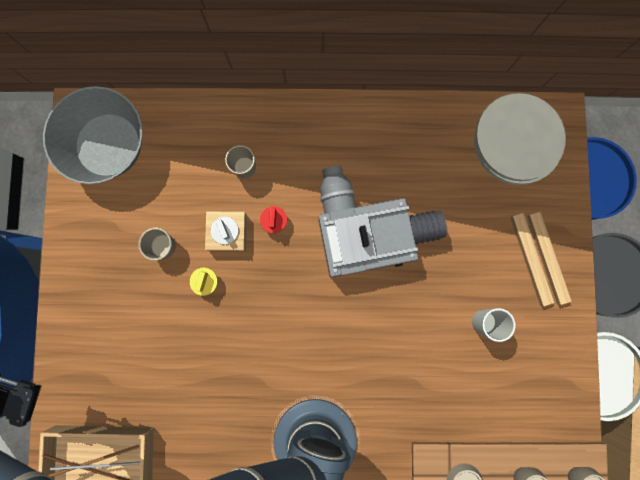

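View pics/side0.png

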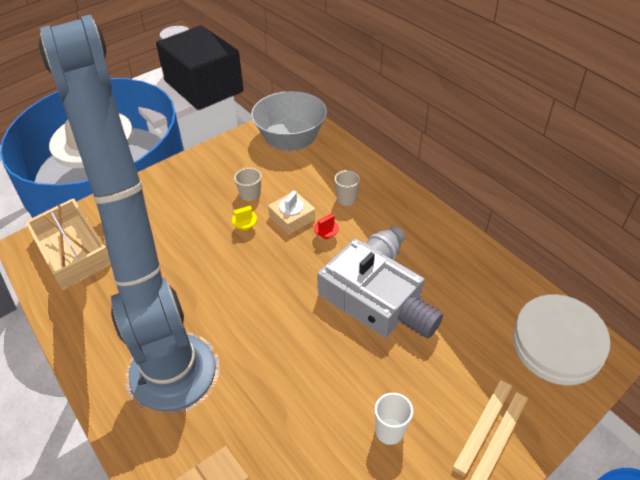

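The top view shows the white plug in the wooden stand at about (225,230). The red and yellow look-alikes are at (273,220) and (203,282). The extruder's guard handle is at (364,237), the motor points right (‑y) and the nozzle points up (+x). Next I'll measure the yaws on enlarged crops.

```bash
cat > h.py <<'E'
import numpy as np,cv2
from rig import robot,capture,nets
def K(c): return np.array([[c["fx"],0,c["cx"]],[0,c["fy"],c["cy"]],[0,0,1.]])
def back(c,uv,z):
    uv=np.asarray(uv,float).reshape(-1,1,2)
    n=cv2.undistortPoints(uv,K(c),c["distortion"])[:,0]
    d=np.c_[n,np.ones(len(n))]@np.array(c["attitude"]).T
    p=np.array(c["position"]); return p+d*((z-p[2])/d[:,2])[:,None]
def proj(c,P):
    R=np.array(c["attitude"]).T; t=-R@np.array(c["position"])
    return cv2.projectPoints(np.asarray(P,float).reshape(-1,1,3),cv2.Rodrigues(R)[0],t,K(c),c["distortion"])[0][:,0]
def crop(c,u,v,w,h,s,name):
    im=c["pixels"][v:v+h,u:u+w,::-1]; cv2.imwrite(name,cv2.resize(im,None,fx=s,fy=s,interpolation=cv2.INTER_CUBIC))
E
python3 - <<'E'
from h import *
c=capture("top"); crop(c,310,160,140,125,5,"pics/t_ext.png"); crop(c,195,200,60,60,9,"pics/t_plug.png")
img=c["pixels"].astype(int)
# handle: dark blob
g=img.max(2)
m=np.zeros(g.shape,np.uint8); m[220:255,352:378]=(g[220:255,352:378]<60)
ys,xs=np.nonzero(m); P=back(c,np.c_[xs,ys],0.1465)
r=cv2.minAreaRect((P[:,:2]*1000).astype(np.float32)); print("handle",len(xs),r,P.mean(0))
for q in("guard","plug"):
  for d in nets.cut_out("top",q): 
    ys,xs=np.nonzero(d["mask"]); print(q,d["p"],len(xs),xs.min(),xs.max(),ys.min(),ys.max())
E
```

```text
handle 119 ((517.3507080078125, -114.01445770263672), (48.24342346191406, 14.497864723205566), 13.965801239013672) [ 0.51683872 -0.11435217  0.1465    ]
guard 0.67 1567 335 376 214 264
guard 0.66 868 139 175 228 259
plug 0.76 629 190 217 268 295
plug 0.73 587 260 287 206 232
plug 0.56 610 211 238 217 245
```

View pics/t_ext.png

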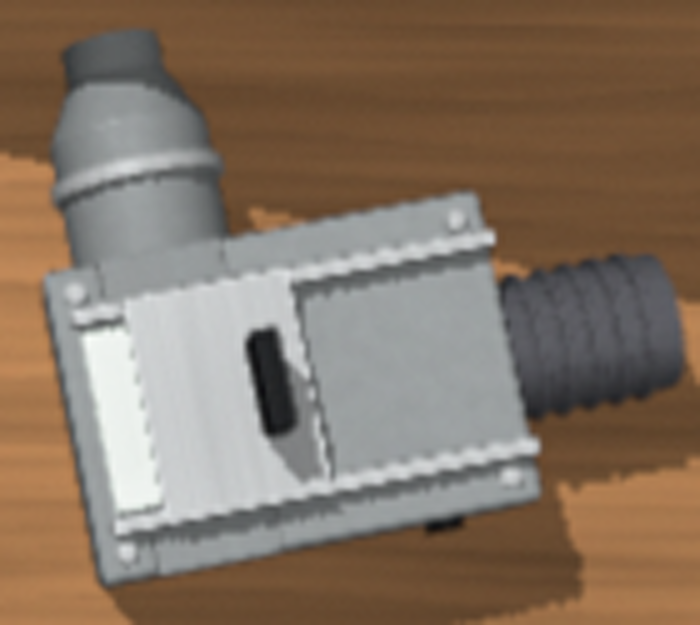

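View pics/t_plug.png

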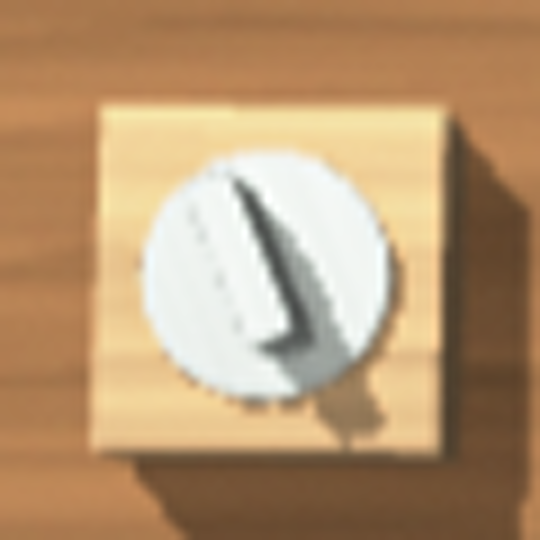

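Run:
```python
from h import *
c=capture("top")
def pix(l,u,v,s): return (np.array(l,float)+0.5)/s-0.5+[u,v]
P=back(c,pix([(45,275),(478,195),(540,495),(103,583)],310,160,5),.09)[:,:2]
Q=np.array([[.08,.06],[.08,-.165],[-.08,-.165],[-.08,.06]])
def fit(Q,P):
    a,b=Q-Q.mean(0),P-P.mean(0); H=a.T@b; th=np.arctan2(H[0,1]-H[1,0],H[0,0]+H[1,1])
    R=np.array([[np.cos(th),-np.sin(th)],[np.sin(th),np.cos(th)]]); return th,P.mean(0)-R@Q.mean(0),R
th,t,R=fit(Q,P); print("ext yaw",th,"port",t); print("res",(P-(Q@R.T+t)).round(4).tolist())
h=np.array([.5172,-.1142]); print("handle in ext",R.T@(h-t))
# plug
S=back(c,pix([(101,103),(447,105),(443,455),(95,452)],195,200,9),.045)[:,:2]; print("stand",S.mean(0),S.round(3).tolist())
F=back(c,pix([(266,150),(266,398),(142,275),(390,275)],195,200,9),.051); print("flange",F.mean(0),np.ptp(F,0))
# bar top: right edge (235,178)-(300,328); left far
B=back(c,pix([(235,178),(300,328),(250,347),(187,195)],195,200,9),.089)[:,:2]; print("bar",B.mean(0),B.round(3).tolist())
E1=B[0]-B[1];E2=B[3]-B[2]
for e in(E1,E2):print(np.arctan2(e[1],e[0]),np.hypot(*e))
print(robot.get_state()["time"])
```

```text
ext yaw 0.1988632200110199 port [ 0.51175414 -0.07872204]
res [[-0.0014, -0.0018], [-0.0026, 0.0002], [0.0027, 0.0022], [0.0012, -0.0006]]
handle in ext [-0.00167032 -0.03585461]
stand [0.53972044 0.23829658] [[0.59, 0.29], [0.591, 0.189], [0.489, 0.187], [0.489, 0.288]]
flange [0.54005767 0.23869422 0.051     ] [0.07195089 0.07160506 0.        ]
bar [0.53896351 0.23766012] [[0.563, 0.241], [0.521, 0.221], [0.515, 0.235], [0.558, 0.254]]
0.4350832817751071 0.046349839102785964
0.42066945599560995 0.046630803544408427
1.3
```

```bash
cat > go.py <<'E'
# python3 go.py x y z(grasp point) yaw_of_tool_y  -> remaining shift/turn in tool units
import sys,numpy as np
from rig import robot
from scipy.spatial.transform import Rotation as Ro
s=robot.get_state(); R=np.array(s["tcp_rot"]); p=np.array(s["tool_pos"]); g=p+R[:,2]*.164
a=list(map(float,sys.argv[1:])); t=np.array(a[:3]); y=a[3]
Y=np.array([np.cos(y),np.sin(y),0]);Z=np.array([0,0,-1.]);Rt=np.c_[np.cross(Y,Z),Y,Z]
tcp=t+[0,0,.164]
d=tcp-p; rv=Ro.from_matrix(R.T@Rt).as_rotvec()
print("t",round(float(s["time"]),2),"grasp",g.round(4),"yaw_y",round(float(np.arctan2(R[1,1],R[0,1])),4),"w",round(float(s["gripper_width"]),3),"F",np.round(s["contact_force"],1),"q",np.round(s["joint_positions"],2))
print("dist",np.linalg.norm(d).round(4),"shift units (old axes)",(R.T@d/.3).round(4),"(new axes)",(Rt.T@d/.3).round(4),"turn units",(rv/(2*np.pi)).round(4))
E
python3 -m creep '[{"tx":-0.13,"ty":-0.08},{"tx":-0.13,"ty":-0.08},{"tx":-0.13,"ty":-0.08},{"tx":-0.13,"ty":-0.08},{"tx":-0.13,"ty":-0.08},{"tx":-0.13,"ty":-0.08},{"tx":-0.13,"ty":-0.08},{"az":-0.02},{"az":-0.02},{"az":-0.02}]' -1 20; python3 go.py .516 -.113 .17 1.775
```

```text
t 1.3 grasp [0.1786 0.651  0.2408] yaw_y 1.3029 w 0.996 F [-0.5 -0.9 -0.6] q [-1.33  0.47 -0.05  1.53  0.02  1.14 -0.08]
dist 0.8381 shift units (old axes) [-1.7586 -2.1581  0.2357] (new axes) [-0.5849 -2.7217  0.236 ] turn units [ 0.     -0.     -0.0751]validation failed for argument at $[0]...
```

The call was refused, probably because every row needs all six keys.

```bash
python3 -m creep '[{"tx":-0.13,"ty":-0.08,"tz":0,"ax":0,"ay":0,"az":0},{"tx":-0.13,"ty":-0.08,"tz":0,"ax":0,"ay":0,"az":0},{"tx":-0.13,"ty":-0.08,"tz":0,"ax":0,"ay":0,"az":0},{"tx":-0.13,"ty":-0.08,"tz":0,"ax":0,"ay":0,"az":0},{"tx":-0.13,"ty":-0.08,"tz":0,"ax":0,"ay":0,"az":0},{"tx":-0.13,"ty":-0.08,"tz":0,"ax":0,"ay":0,"az":0},{"tx":-0.13,"ty":-0.08,"tz":0,"ax":0,"ay":0,"az":0},{"tx":0,"ty":0,"tz":0,"ax":0,"ay":0,"az":-0.02},{"tx":0,"ty":0,"tz":0,"ax":0,"ay":0,"az":-0.02},{"tx":0,"ty":0,"tz":0,"ax":0,"ay":0,"az":-0.02}]' -1 20; python3 go.py .516 -.113 .17 1.775
```

```text
time: 2.3
tool_pos: [0.406, 0.4077, 0.404]
tcp_rot: [[-0.992, -0.123, 0.001], [-0.123, 0.992, 0.003], [-0.002, 0.003, -1.0]]
contact_force: [0.6, 0.5, 0.1]
gripper_width: 0.997
t 2.3 grasp [0.4062 0.4082 0.24  ] yaw_y 1.6939 w 0.997 F [0.6 0.5 0.1] q [-0.84  0.31 -0.02  1.78  0.01  1.05  0.83]
dist 0.5368 shift units (old axes) [-0.1504 -1.7682  0.2288] (new axes) [-0.0071 -1.774   0.2334] turn units [ 0.0004  0.0003 -0.0129]
```

```bash
python3 -m creep '[{"tx":0,"ty":0,"tz":0,"ax":0,"ay":0,"az":-0.013},{"tx":0,"ty":-0.16,"tz":0,"ax":0,"ay":0,"az":0},{"tx":0,"ty":-0.16,"tz":0,"ax":0,"ay":0,"az":0},{"tx":0,"ty":-0.16,"tz":0,"ax":0,"ay":0,"az":0},{"tx":0,"ty":-0.16,"tz":0,"ax":0,"ay":0,"az":0},{"tx":0,"ty":-0.16,"tz":0,"ax":0,"ay":0,"az":0},{"tx":0,"ty":-0.16,"tz":0,"ax":0,"ay":0,"az":0},{"tx":0,"ty":-0.16,"tz":0,"ax":0,"ay":0,"az":0},{"tx":0,"ty":-0.16,"tz":0,"ax":0,"ay":0,"az":0},{"tx":0,"ty":-0.16,"tz":0,"ax":0,"ay":0,"az":0}]' -1 20; python3 go.py .516 -.113 .17 1.775
```

```text
time: 3.3
tool_pos: [0.4999, -0.0222, 0.4035]
tcp_rot: [[-0.974, -0.225, 0.008], [-0.225, 0.974, 0.011], [-0.01, 0.009, -1.0]]
contact_force: [0.5, 0.4, 0.4]
gripper_width: 0.999
t 3.3 grasp [ 0.5012 -0.0203  0.2395] yaw_y 1.7978 w 0.999 F [0.5 0.4 0.4] q [-0.24  0.18  0.23  1.95 -0.06  1.    1.82]
dist 0.1155 shift units (old axes) [ 0.0181 -0.3093  0.2285] (new axes) [ 0.0087 -0.3074  0.2316] turn units [0.0015 0.0016 0.0036]
```

```bash
python3 -m creep '[{"tx":0,"ty":0,"tz":0,"ax":0.0015,"ay":0.0015,"az":0.0036},{"tx":0.009,"ty":-0.1,"tz":0,"ax":0,"ay":0,"az":0},{"tx":0,"ty":-0.1,"tz":0,"ax":0,"ay":0,"az":0},{"tx":0,"ty":-0.1,"tz":0,"ax":0,"ay":0,"az":0},{"tx":0,"ty":0,"tz":0.08,"ax":0,"ay":0,"az":0},{"tx":0,"ty":0,"tz":0.08,"ax":0,"ay":0,"az":0},{"tx":0,"ty":0,"tz":0.07,"ax":0,"ay":0,"az":0},{"tx":0,"ty":0,"tz":0,"ax":0,"ay":0,"az":0},{"tx":0,"ty":0,"tz":0,"ax":0,"ay":0,"az":0},{"tx":0,"ty":0,"tz":0,"ax":0,"ay":0,"az":0}]' -1 20; python3 go.py .516 -.113 .13 1.775
python3 - <<'E'
from h import *
c=capture("side"); cv2.imwrite("pics/s1.png",c["pixels"][100:400,250:550,::-1].repeat(2,0).repeat(2,1))
E
```

```text
time: 4.3
tool_pos: [0.5169, -0.1216, 0.3369]
tcp_rot: [[-0.982, -0.186, 0.009], [-0.186, 0.982, -0.004], [-0.008, -0.006, -1.0]]
contact_force: [0.1, -0.8, 0.9]
gripper_width: 1.0
t 4.3 grasp [ 0.5184 -0.1222  0.1729] yaw_y 1.7581 w 1.0 F [ 0.1 -0.8  0.9] q [-0.08  0.31  0.29  1.97 -0.11  0.87  2.02]
dist 0.0437 shift units (old axes) [-0.0011  0.0295  0.1427] (new axes) [-0.0028  0.0287  0.1428] turn units [-0.0009  0.0013 -0.0027]
```

View pics/s1.png

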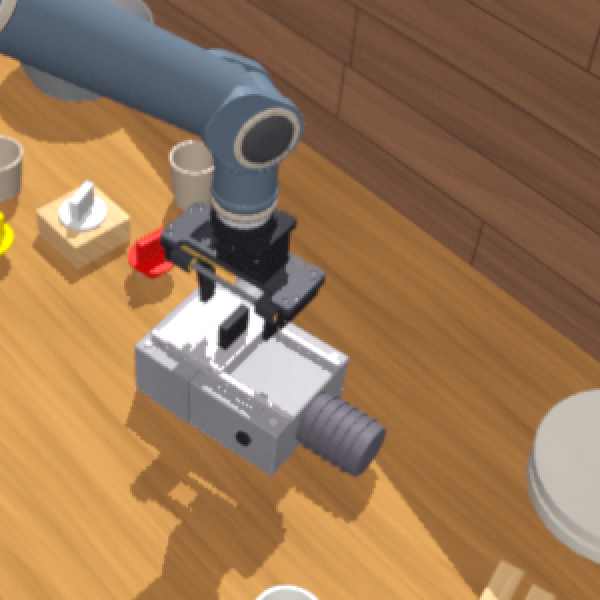

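The handle is between the open fingers, so I'll descend and grip it.

```bash
python3 -m creep '[{"tx":-0.002,"ty":0.029,"tz":0,"ax":-0.001,"ay":0.0013,"az":-0.0027},{"tx":0,"ty":0,"tz":0.05,"ax":0,"ay":0,"az":0},{"tx":0,"ty":0,"tz":0.05,"ax":0,"ay":0,"az":0},{"tx":0,"ty":0,"tz":0.04,"ax":0,"ay":0,"az":0},{"tx":0,"ty":0,"tz":0,"ax":0,"ay":0,"az":0},{"tx":0,"ty":0,"tz":0,"ax":0,"ay":0,"az":0},{"tx":0,"ty":0,"tz":0,"ax":0,"ay":0,"az":0},{"tx":0,"ty":0,"tz":0,"ax":0,"ay":0,"az":0},{"tx":0,"ty":0,"tz":0,"ax":0,"ay":0,"az":0},{"tx":0,"ty":0,"tz":0,"ax":0,"ay":0,"az":0}]' -1 20; python3 go.py .516 -.113 .13 1.775
```

```text
time: 5.35
tool_pos: [0.5186, -0.1096, 0.3007]
tcp_rot: [[-0.978, -0.209, 0.012], [-0.209, 0.978, 0.002], [-0.013, -0.0, -1.0]]
contact_force: [0.4, 0.2, -0.5]
gripper_width: 0.998
t 5.35 grasp [ 0.5207 -0.1092  0.1367] yaw_y 1.7818 w 0.998 F [ 0.4  0.2 -0.5] q [-0.08  0.36  0.26  2.   -0.14  0.79  2.04]
dist 0.008 shift units (old axes) [ 0.0113 -0.0093  0.0222] (new axes) [ 0.0109 -0.0094  0.0223] turn units [-0.      0.002   0.0011]
```

```bash
python3 -m creep '[{"tx":0.006,"ty":-0.01,"tz":0.022,"ax":0,"ay":0.002,"az":0.001},{"tx":0,"ty":0,"tz":0,"ax":0,"ay":0,"az":0},{"tx":0,"ty":0,"tz":0,"ax":0,"ay":0,"az":0},{"tx":0,"ty":0,"tz":0,"ax":0,"ay":0,"az":0},{"tx":0,"ty":0,"tz":0,"ax":0,"ay":0,"az":0},{"tx":0,"ty":0,"tz":0,"ax":0,"ay":0,"az":0},{"tx":0,"ty":0,"tz":0,"ax":0,"ay":0,"az":0},{"tx":0,"ty":0,"tz":0,"ax":0,"ay":0,"az":0},{"tx":0,"ty":0,"tz":0,"ax":0,"ay":0,"az":0},{"tx":0,"ty":0,"tz":0,"ax":0,"ay":0,"az":0}]' 1 20; python3 go.py .516 -.113 .13 1.775
```

```text
time: 6.35
tool_pos: [0.5175, -0.1134, 0.2936]
tcp_rot: [[-0.979, -0.203, -0.001], [-0.203, 0.979, -0.001], [0.001, -0.0, -1.0]]
contact_force: [0.8, -1.7, -0.9]
gripper_width: 0.175
t 6.35 grasp [ 0.5174 -0.1135  0.1296] yaw_y 1.7747 w 0.175 F [ 0.8 -1.7 -0.9] q [-0.08  0.37  0.27  2.   -0.13  0.79  2.04]
dist 0.0016 shift units (old axes) [ 0.0047  0.0023 -0.0012] (new axes) [ 0.0047  0.0023 -0.0012] turn units [-0.0001 -0.0001 -0.    ]
```

```bash
python3 -m creep '[{"tx":0,"ty":-0.042,"tz":0,"ax":0,"ay":0,"az":0},{"tx":0,"ty":-0.042,"tz":0,"ax":0,"ay":0,"az":0},{"tx":0,"ty":-0.042,"tz":0,"ax":0,"ay":0,"az":0},{"tx":0,"ty":-0.042,"tz":0,"ax":0,"ay":0,"az":0},{"tx":0,"ty":-0.042,"tz":0,"ax":0,"ay":0,"az":0},{"tx":0,"ty":-0.042,"tz":0,"ax":0,"ay":0,"az":0},{"tx":0,"ty":-0.042,"tz":0,"ax":0,"ay":0,"az":0},{"tx":0,"ty":0,"tz":0,"ax":0,"ay":0,"az":0},{"tx":0,"ty":0,"tz":0,"ax":0,"ay":0,"az":0},{"tx":0,"ty":0,"tz":0,"ax":0,"ay":0,"az":0}]' 1 20; python3 go.py .535 -.2017 .13 1.775
```

```text
time: 7.35
tool_pos: [0.5367, -0.2025, 0.2935]
tcp_rot: [[-0.979, -0.204, -0.009], [-0.204, 0.979, 0.017], [0.006, 0.018, -1.0]]
contact_force: [-2.6, 4.4, 3.4]
gripper_width: 0.163
t 7.35 grasp [ 0.5352 -0.1997  0.1295] yaw_y 1.7761 w 0.163 F [-2.6  4.4  3.4] q [ 0.08  0.44  0.27  1.9  -0.17  0.84  2.22]
dist 0.0019 shift units (old axes) [ 0.005   0.0037 -0.0017] (new axes) [ 0.005   0.0037 -0.0018] turn units [ 0.0029 -0.0009  0.0002]
```

```bash
python3 -m creep '[{"tx":0,"ty":-0.01,"tz":0,"ax":0.0029,"ay":-0.001,"az":0},{"tx":0,"ty":-0.01,"tz":0,"ax":0,"ay":0,"az":0},{"tx":0,"ty":0,"tz":0,"ax":0,"ay":0,"az":0},{"tx":0,"ty":0,"tz":0,"ax":0,"ay":0,"az":0},{"tx":0,"ty":0,"tz":0,"ax":0,"ay":0,"az":0},{"tx":0,"ty":0,"tz":0,"ax":0,"ay":0,"az":0},{"tx":0,"ty":0,"tz":0,"ax":0,"ay":0,"az":0},{"tx":0,"ty":0,"tz":0,"ax":0,"ay":0,"az":0},{"tx":0,"ty":0,"tz":0,"ax":0,"ay":0,"az":0},{"tx":0,"ty":0,"tz":0,"ax":0,"ay":0,"az":0}]' 1 20; python3 go.py .535 -.2017 .13 1.775
```

```text
time: 8.35
tool_pos: [0.5369, -0.2024, 0.2935]
tcp_rot: [[-0.978, -0.207, -0.01], [-0.208, 0.978, 0.016], [0.007, 0.018, -1.0]]
contact_force: [-1.6, 4.5, 2.8]
gripper_width: 0.162
t 8.35 grasp [ 0.5352 -0.1997  0.1295] yaw_y 1.7798 w 0.162 F [-1.6  4.5  2.8] q [ 0.08  0.44  0.27  1.9  -0.17  0.84  2.22]
dist 0.0021 shift units (old axes) [ 0.0058  0.0036 -0.0017] (new axes) [ 0.0059  0.0036 -0.0018] turn units [ 0.0029 -0.0011  0.0008]
```

```bash
python3 -m creep '[{"tx":0,"ty":0,"tz":0,"ax":0,"ay":0,"az":0},{"tx":0,"ty":0,"tz":0,"ax":0,"ay":0,"az":0},{"tx":0,"ty":0,"tz":0,"ax":0,"ay":0,"az":0},{"tx":0,"ty":0,"tz":0,"ax":0,"ay":0,"az":0},{"tx":0,"ty":0,"tz":0,"ax":0,"ay":0,"az":0},{"tx":0,"ty":0,"tz":-0.1,"ax":0,"ay":0,"az":0},{"tx":0,"ty":0,"tz":-0.13,"ax":0,"ay":0,"az":0},{"tx":0,"ty":0,"tz":-0.13,"ax":0,"ay":0,"az":0},{"tx":0,"ty":0,"tz":0,"ax":0.003,"ay":-0.001,"az":0},{"tx":0,"ty":0,"tz":0,"ax":0,"ay":0,"az":0}]' -1 20; python3 go.py .539 .238 .21 2.0
```

```text
time: 9.35
tool_pos: [0.5375, -0.2084, 0.4035]
tcp_rot: [[-0.979, -0.204, 0.0], [-0.204, 0.979, -0.01], [0.002, -0.01, -1.0]]
contact_force: [-0.6, 0.6, -0.1]
gripper_width: 0.963
t 9.35 grasp [ 0.5376 -0.21    0.2395] yaw_y 1.7759 w 0.963 F [-0.6  0.6 -0.1] q [ 0.05  0.31  0.31  1.79 -0.1   1.05  2.17]
dist 0.4474 shift units (old axes) [-0.308   1.4567  0.0838] (new axes) [-0.6237  1.351   0.0984] turn units [-0.0015 -0.0004 -0.0357]
```

```bash
python3 -m creep '[{"tx":-0.034,"ty":0.16,"tz":0,"ax":-0.0015,"ay":0,"az":0},{"tx":-0.034,"ty":0.16,"tz":0,"ax":0,"ay":0,"az":0},{"tx":-0.034,"ty":0.16,"tz":0,"ax":0,"ay":0,"az":0},{"tx":-0.034,"ty":0.16,"tz":0,"ax":0,"ay":0,"az":0},{"tx":-0.034,"ty":0.16,"tz":0,"ax":0,"ay":0,"az":0},{"tx":-0.034,"ty":0.16,"tz":0,"ax":0,"ay":0,"az":0},{"tx":-0.034,"ty":0.16,"tz":0,"ax":0,"ay":0,"az":0},{"tx":-0.034,"ty":0.16,"tz":0,"ax":0,"ay":0,"az":0},{"tx":0,"ty":0,"tz":0,"ax":0,"ay":0,"az":-0.018},{"tx":0,"ty":0,"tz":0,"ax":0,"ay":0,"az":-0.018}]' -1 20; python3 go.py .539 .238 .18 2.0
python3 - <<'E'
from h import *
c=capture("top"); crop(c,310,160,140,125,5,"pics/t_port.png");crop(c,180,180,100,100,6,"pics/t_plug2.png")
d=capture("side"); crop(d,250,170,200,170,4,"pics/s_port.png")
for n in("top","side"):
    for q in("port_mouth","guard_grip","extruder"):
        print(n,q,[(round(d["p"],2),[round(float(x),4) for x in d["centre"]]) for d in nets.mark_of(n,q)])
E
```

```text
time: 10.35
tool_pos: [0.5377, 0.1946, 0.3888]
tcp_rot: [[-0.907, -0.421, -0.02], [-0.42, 0.907, -0.006], [0.02, 0.003, -1.0]]
contact_force: [-0.1, 0.2, 0.0]
gripper_width: 1.003
t 10.35 grasp [0.5345 0.1936 0.2249] yaw_y 2.0048 w 1.003 F [-0.1  0.2  0. ] q [-0.48  0.32  0.08  1.8  -0.03  1.04  1.61]
dist 0.0624 shift units (old axes) [-0.0679  0.129   0.1484] (new axes) [-0.0642  0.1297  0.1494] turn units [ 0.0004 -0.0032  0.0008]
top port_mouth [(0.83, [0.5103, -0.0758, 0.0937])]
top guard_grip [(0.83, [0.538, -0.2036, 0.1483])]
top extruder [(0.63, [0.5142, -0.0761, 0.0])]
side port_mouth []
side guard_grip [(0.64, [0.5378, -0.1953, 0.146])]
side extruder [(0.95, [0.5106, -0.0774, -0.0011])]
```

View pics/t_port.png

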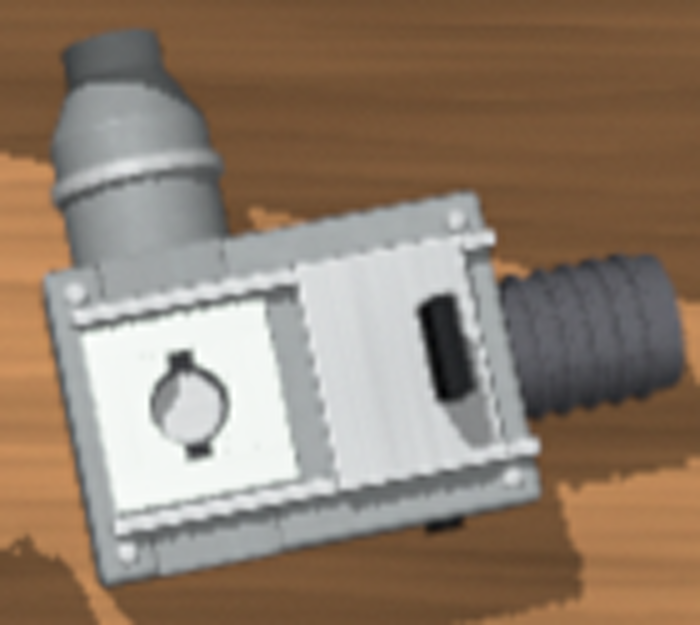

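View pics/s_port.png

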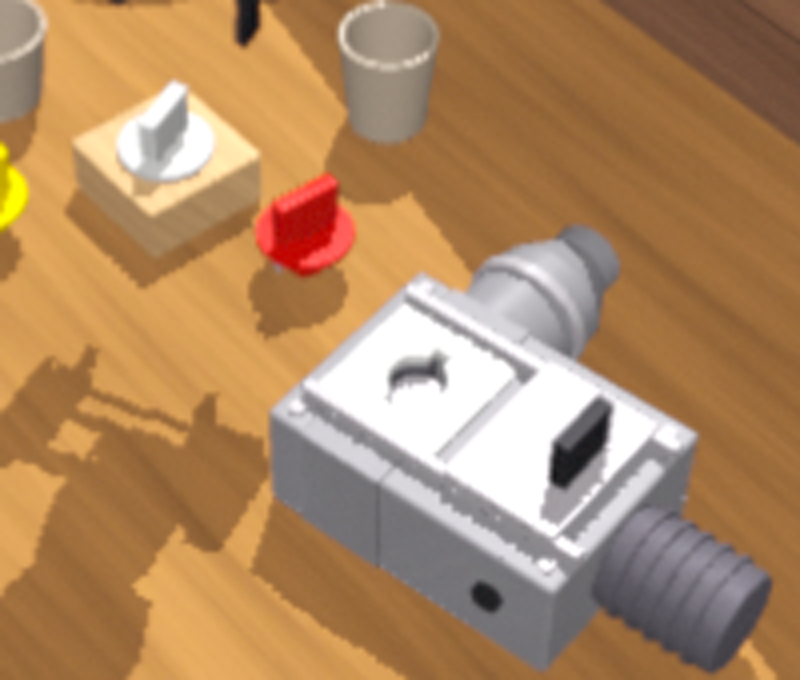

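The guard is open and the port hole shows at crop (189,405), with slots at (179,354) and (200,456). Now I'll compute the port pose from those.

Run:
```python
from h import *
c=capture("top")
def pix(l,u,v,s): return (np.array(l,float)+0.5)/s-0.5+[u,v]
A=back(c,pix([(181,350),(200,458),(151,406),(228,403),(189,405)],310,160,5),.094); print(A.round(4).tolist())
e=A[0]-A[1]; print("slot yaw",np.arctan2(e[1],e[0]),np.hypot(*e[:2]),"mid",(A[0]+A[1])/2)
Pl=back(c,pix([(83,337),(263,298),(300,478),(118,517)],310,160,5),.094); print("plate",Pl.mean(0),[np.arctan2(*(Pl[i]-Pl[j])[[1,0]]) for i,j in((0,3),(1,2))],[np.linalg.norm(Pl[i]-Pl[j]) for i,j in((0,3),(0,1))])
g=c["pixels"].astype(int).max(2)[225:258,335:362]
d=(g<215).astype(np.uint8); cv2.imwrite("pics/m.png",cv2.resize(d*255,None,fx=10,fy=10,interpolation=0))
ys,xs=np.nonzero(d); 
n,l,st,ce=cv2.connectedComponentsWithStats(d); print(st.tolist(),ce.tolist())
# handle
gg=c["pixels"].max(2); m=np.zeros(gg.shape,np.uint8); m[210:250,385:412]=gg[210:250,385:412]<50
ys,xs=np.nonzero(m);P=back(c,np.c_[xs,ys],.1465);print("handle",P.mean(0),cv2.minAreaRect((P[:,:2]*1000).astype(np.float32)))
```

```text
[[0.5392, -0.0743, 0.094], [0.4851, -0.084, 0.094], [0.5109, -0.0594, 0.094], [0.5128, -0.0979, 0.094], [0.5116, -0.0784, 0.094]]
slot yaw 0.177246867392937 0.05489477273607536 mid [ 0.51213669 -0.07913585  0.094     ]
plate [ 0.51051071 -0.07941854  0.094     ] [np.float64(0.19918065362002513), np.float64(0.2017409225007853)] [np.float64(0.09165725301195159), np.float64(0.09239754362120528)]
[[0, 0, 27, 33, 725], [5, 5, 16, 23, 163], [24, 32, 3, 1, 3]] [[13.117241379310345, 16.208275862068966], [12.257668711656441, 14.779141104294478], [25.0, 32.0]]
handle [ 0.53446514 -0.1976846   0.1465    ] ((534.6361083984375, -197.78067016601562), (46.593360900878906, 15.60013484954834), 11.654661178588867)
```

View pics/t_plug2.png

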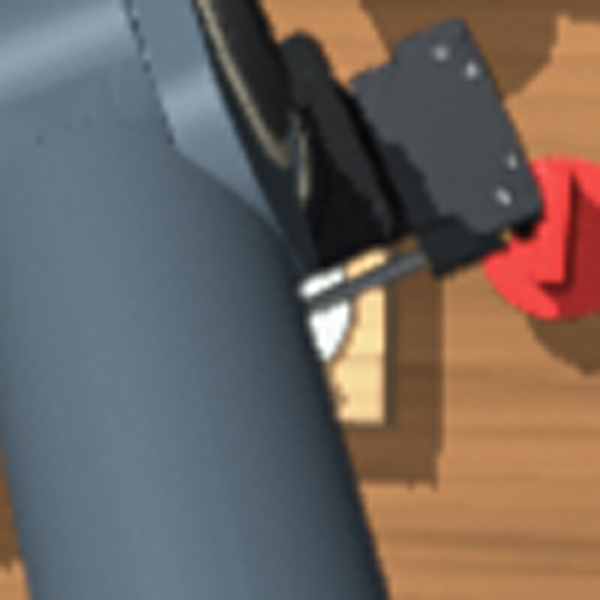

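View pics/m.png

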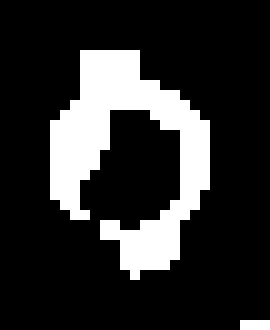

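```bash
python3 -m creep '[{"tx":0,"ty":0,"tz":0,"ax":0.0004,"ay":-0.0032,"az":0.0008},{"tx":-0.05,"ty":0.12,"tz":0,"ax":0,"ay":0,"az":0},{"tx":0,"ty":0,"tz":0,"ax":0,"ay":0,"az":0},{"tx":0,"ty":0,"tz":0.08,"ax":0,"ay":0,"az":0},{"tx":0,"ty":0,"tz":0.08,"ax":0,"ay":0,"az":0},{"tx":0,"ty":0,"tz":0.08,"ax":0,"ay":0,"az":0},{"tx":0,"ty":0,"tz":0.08,"ax":0,"ay":0,"az":0},{"tx":0,"ty":0,"tz":0,"ax":0,"ay":0,"az":0},{"tx":0,"ty":0,"tz":0,"ax":0,"ay":0,"az":0},{"tx":0,"ty":0,"tz":0,"ax":0,"ay":0,"az":0}]' -1 30; python3 go.py .5395 .2388 .073 2.0
python3 - <<'E'
from h import *
d=capture("side"); crop(d,220,140,120,120,5,"pics/s_plug.png")
E
```

```text
time: 11.8
tool_pos: [0.5398, 0.2318, 0.296]
tcp_rot: [[-0.916, -0.401, 0.017], [-0.401, 0.916, 0.007], [-0.018, -0.0, -1.0]]
contact_force: [0.6, 0.8, 0.2]
gripper_width: 0.998
t 11.8 grasp [0.5426 0.2329 0.132 ] yaw_y 1.983 w 0.998 F [0.6 0.8 0.2] q [-0.53  0.44  0.06  1.86 -0.03  0.82  1.54]
dist 0.0594 shift units (old axes) [-0.0048  0.022   0.1967] (new axes) [-0.0087  0.0218  0.1966] turn units [-0.0001  0.0029 -0.0027]
```

View pics/s_plug.png

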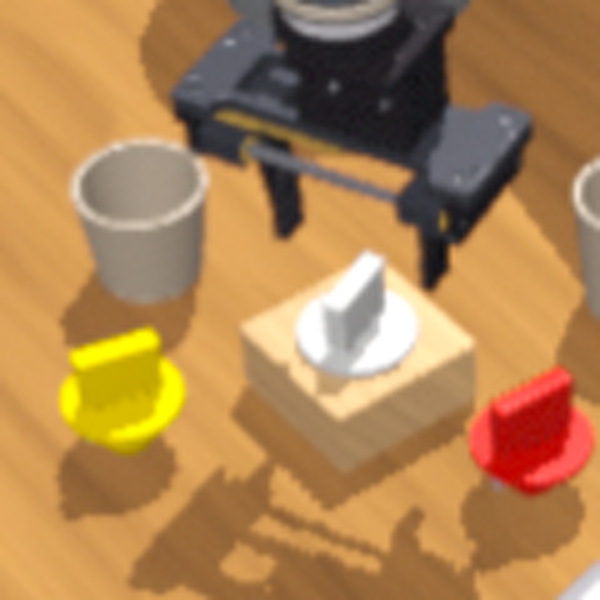

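```bash
python3 -m creep '[{"tx":0,"ty":0,"tz":0,"ax":0,"ay":0.003,"az":-0.0027},{"tx":-0.006,"ty":0.022,"tz":0,"ax":0,"ay":0,"az":0},{"tx":0,"ty":0,"tz":0.05,"ax":0,"ay":0,"az":0},{"tx":0,"ty":0,"tz":0.05,"ax":0,"ay":0,"az":0},{"tx":0,"ty":0,"tz":0.05,"ax":0,"ay":0,"az":0},{"tx":0,"ty":0,"tz":0.03,"ax":0,"ay":0,"az":0},{"tx":0,"ty":0,"tz":0,"ax":0,"ay":0,"az":0},{"tx":0,"ty":0,"tz":0,"ax":0,"ay":0,"az":0},{"tx":0,"ty":0,"tz":0,"ax":0,"ay":0,"az":0},{"tx":0,"ty":0,"tz":0,"ax":0,"ay":0,"az":0}]' -1 30; python3 go.py .5395 .2388 .073 2.0
```

```text
time: 12.85
tool_pos: [0.5399, 0.2408, 0.242]
tcp_rot: [[-0.908, -0.419, 0.006], [-0.419, 0.908, 0.003], [-0.007, 0.001, -1.0]]
contact_force: [1.2, -0.2, 0.3]
gripper_width: 0.997
t 12.85 grasp [0.5409 0.2413 0.078 ] yaw_y 2.0028 w 0.997 F [ 1.2 -0.2  0.3] q [-0.53  0.52  0.05  1.89 -0.04  0.73  1.55]
dist 0.0054 shift units (old axes) [ 0.0041 -0.0055  0.0168] (new axes) [ 0.004  -0.0055  0.0168] turn units [0.0001 0.0011 0.0004]
```

```bash
python3 -m creep '[{"tx":0.002,"ty":-0.005,"tz":0.015,"ax":0,"ay":0.0011,"az":0.0004},{"tx":0,"ty":0,"tz":0,"ax":0,"ay":0,"az":0},{"tx":0,"ty":0,"tz":0,"ax":0,"ay":0,"az":0},{"tx":0,"ty":0,"tz":0,"ax":0,"ay":0,"az":0},{"tx":0,"ty":0,"tz":0,"ax":0,"ay":0,"az":0},{"tx":0,"ty":0,"tz":0,"ax":0,"ay":0,"az":0},{"tx":0,"ty":0,"tz":0,"ax":0,"ay":0,"az":0},{"tx":0,"ty":0,"tz":0,"ax":0,"ay":0,"az":0},{"tx":0,"ty":0,"tz":0,"ax":0,"ay":0,"az":0},{"tx":0,"ty":0,"tz":0,"ax":0,"ay":0,"az":0}]' 1 50; python3 go.py .5395 .2388 .073 2.0
```

```text
time: 13.85
tool_pos: [0.5404, 0.2393, 0.2387]
tcp_rot: [[-0.909, -0.416, 0.001], [-0.416, 0.909, 0.002], [-0.002, 0.001, -1.0]]
contact_force: [-0.7, 1.2, -0.4]
gripper_width: 0.172
t 13.85 grasp [0.5407 0.2395 0.0747] yaw_y 1.9998 w 0.172 F [-0.7  1.2 -0.4] q [-0.53  0.52  0.05  1.89 -0.04  0.73  1.55]
dist 0.002 shift units (old axes) [ 0.0035 -0.0001  0.0056] (new axes) [ 0.0035 -0.0001  0.0056] turn units [ 0.0002  0.0003 -0.    ]
```

```bash
python3 -m creep '[{"tx":0,"ty":0,"tz":-0.04,"ax":0,"ay":0,"az":0},{"tx":0,"ty":0,"tz":-0.05,"ax":0,"ay":0,"az":0},{"tx":0,"ty":0,"tz":-0.06,"ax":0,"ay":0,"az":0},{"tx":0,"ty":0,"tz":-0.08,"ax":0,"ay":0,"az":0},{"tx":0,"ty":0,"tz":-0.08,"ax":0,"ay":0,"az":0},{"tx":0,"ty":0,"tz":-0.08,"ax":0,"ay":0,"az":0},{"tx":0,"ty":0,"tz":-0.06,"ax":0,"ay":0,"az":0},{"tx":0,"ty":0,"tz":0,"ax":0,"ay":0,"az":0.018},{"tx":0,"ty":0,"tz":0,"ax":0,"ay":0,"az":0.018},{"tx":0,"ty":0,"tz":0,"ax":0,"ay":0,"az":0}]' 1 50; python3 go.py .5115 -.078 .19 1.771;  python3 - <<'E'
from h import *
d=capture("side"); crop(d,220,110,150,130,5,"pics/s_lift.png")
E
```

```text
time: 14.85
tool_pos: [0.5383, 0.2373, 0.3827]
tcp_rot: [[-0.981, -0.194, -0.003], [-0.194, 0.981, -0.001], [0.003, -0.0, -1.0]]
contact_force: [0.5, 1.0, -2.5]
gripper_width: 0.157
t 14.85 grasp [0.5379 0.2372 0.2187] yaw_y 1.7656 w 0.157 F [ 0.5  1.  -2.5] q [-0.57  0.35  0.11  1.78 -0.05  1.02  1.32]
dist 0.3177 shift units (old axes) [ 0.2908 -1.0138  0.0967] (new axes) [ 0.2966 -1.0123  0.0956] turn units [-0.     -0.0005 -0.0009]
```

View pics/s_lift.png

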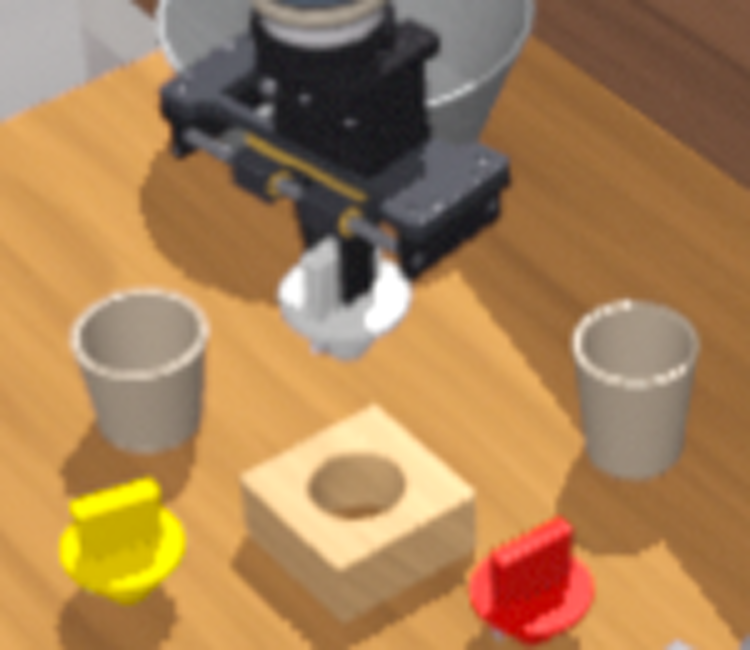

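The plug is lifted upright and clear of the empty stand. I'll carry it to above the port.

```bash
python3 -m creep '[{"tx":0.036,"ty":-0.125,"tz":0,"ax":0,"ay":0,"az":0},{"tx":0.036,"ty":-0.125,"tz":0,"ax":0,"ay":0,"az":0},{"tx":0.036,"ty":-0.125,"tz":0,"ax":0,"ay":0,"az":0},{"tx":0.036,"ty":-0.125,"tz":0,"ax":0,"ay":0,"az":0},{"tx":0.036,"ty":-0.125,"tz":0,"ax":0,"ay":0,"az":0},{"tx":0.036,"ty":-0.125,"tz":0,"ax":0,"ay":0,"az":0},{"tx":0.036,"ty":-0.125,"tz":0,"ax":0,"ay":0,"az":0},{"tx":0.036,"ty":-0.125,"tz":0,"ax":0,"ay":0,"az":0},{"tx":0,"ty":0,"tz":0,"ax":0,"ay":0,"az":0},{"tx":0,"ty":0,"tz":0,"ax":0,"ay":0,"az":0}]' 1 50; python3 go.py .5115 -.078 .19 1.771
```

```text
time: 15.9
tool_pos: [0.5125, -0.0843, 0.3816]
tcp_rot: [[-0.974, -0.224, -0.007], [-0.224, 0.975, -0.001], [0.007, 0.001, -1.0]]
contact_force: [0.5, 1.0, -2.2]
gripper_width: 0.159
t 15.9 grasp [ 0.5113 -0.0844  0.2176] yaw_y 1.7971 w 0.159 F [ 0.5  1.  -2.2] q [-0.13  0.24  0.25  1.94 -0.07  0.98  1.95]
dist 0.0283 shift units (old axes) [-0.002   0.0212  0.0919] (new axes) [-0.0008  0.0214  0.0919] turn units [ 0.0002 -0.0012  0.0042]
```

```bash
python3 -m creep '[{"tx":0,"ty":0,"tz":0,"ax":0,"ay":-0.0012,"az":0.0042},{"tx":0,"ty":0.0214,"tz":0,"ax":0,"ay":0,"az":0},{"tx":0,"ty":0,"tz":0.05,"ax":0,"ay":0,"az":0},{"tx":0,"ty":0,"tz":0.05,"ax":0,"ay":0,"az":0},{"tx":0,"ty":0,"tz":0.04,"ax":0,"ay":0,"az":0},{"tx":0,"ty":0,"tz":0,"ax":0,"ay":0,"az":0},{"tx":0,"ty":0,"tz":0,"ax":0,"ay":0,"az":0},{"tx":0,"ty":0,"tz":0,"ax":0,"ay":0,"az":0},{"tx":0,"ty":0,"tz":0,"ax":0,"ay":0,"az":0},{"tx":0,"ty":0,"tz":0,"ax":0,"ay":0,"az":0}]' 1 50; python3 go.py .5115 -.078 .175 1.771;  python3 - <<'E'
from h import *
d=capture("side"); crop(d,290,190,130,110,6,"pics/s_over.png"); cv2.imwrite("pics/s_full.png",d["pixels"][:,:,::-1])
for q in("plug_seat","plug_lug","port_mouth"):
    print(q,[(round(d["p"],2),[round(float(x),4) for x in d["centre"]]) for d in nets.mark_of("side",q)])
c=capture("top"); crop(c,310,160,140,125,5,"pics/t_over.png")
E
```

```text
time: 16.9
tool_pos: [0.5125, -0.0684, 0.3397]
tcp_rot: [[-0.977, -0.213, 0.003], [-0.213, 0.977, 0.004], [-0.004, 0.004, -1.0]]
contact_force: [-0.7, -0.8, -2.1]
gripper_width: 0.163
t 16.9 grasp [ 0.513  -0.0677  0.1757] yaw_y 1.7858 w 0.163 F [-0.7 -0.8 -2.1] q [-0.15  0.28  0.24  1.99 -0.09  0.88  1.93]
dist 0.0097 shift units (old axes) [ 0.0101 -0.0305  0.0023] (new axes) [ 0.0097 -0.0307  0.0024] turn units [0.0006 0.0006 0.0023]
plug_seat [(0.9, [0.411, 0.2939, 0.0294]), (0.68, [0.5719, 0.1172, 0.0332])]
plug_lug [(0.93, [0.3821, 0.297, 0.017]), (0.86, [0.5373, -0.0646, 0.1267]), (0.65, [0.5454, 0.1202, 0.0168])]
port_mouth [(0.58, [0.513, -0.0747, 0.092]), (0.52, [0.5144, -0.0668, 0.1163])]
```

View pics/s_over.png

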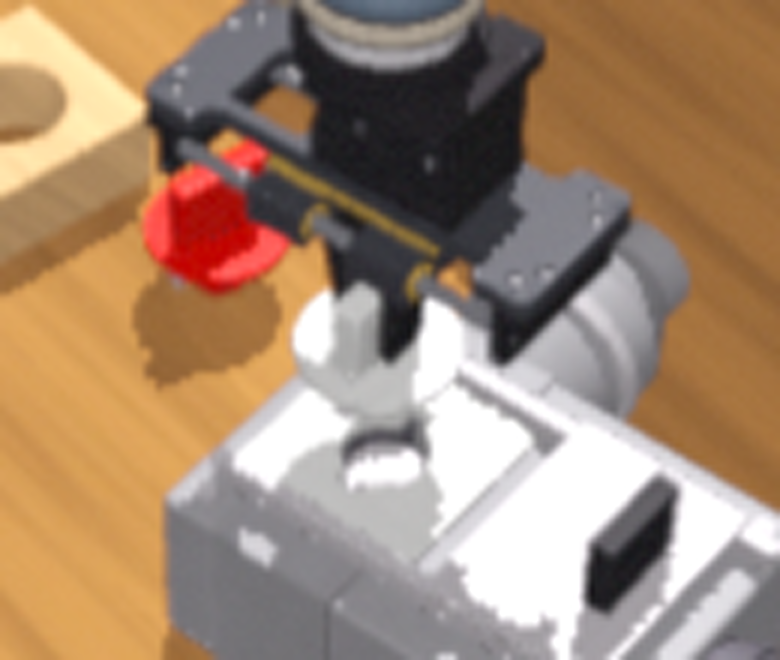

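View pics/t_over.png

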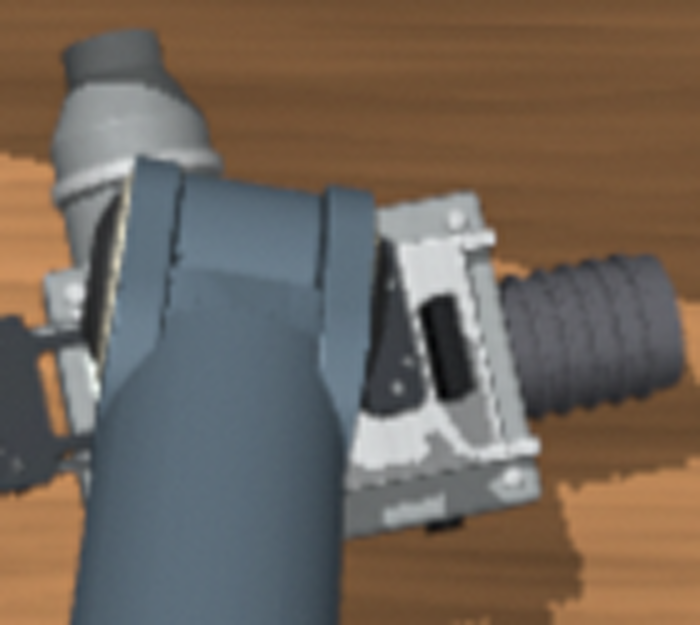

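```bash
cat > ov.py <<'E'
from h import *
import sys
def circ(x,y,z,r): a=np.linspace(0,2*np.pi,73); return np.c_[x+r*np.cos(a),y+r*np.sin(a),np.full(73,z)]
def overlay(c,items,u,v,w,h,s,name):
    im=cv2.resize(c["pixels"][v:v+h,u:u+w,::-1],None,fx=s,fy=s,interpolation=cv2.INTER_CUBIC)
    for P,col in items:
        q=((proj(c,P)-[u,v]+.5)*s-.5).round().astype(np.int32); cv2.polylines(im,[q],False,col,1)
    cv2.imwrite(name,im)
E
python3 - <<'E'
from ov import *
s=robot.get_state(); R=np.array(s["tcp_rot"]); g=np.array(s["tool_pos"])+R[:,2]*.164
x,y,z=g+R[:,2]*.0297; print(x,y,z)
px,py=.5115,-.078
c=capture("side")
overlay(c,[(circ(x,y,z,.036),(0,0,255)),(circ(x,y,z+.006,.036),(0,0,255)),(circ(px,py,.094,.020),(0,255,0)),(circ(px,py,.094,.0005),(0,255,0))],310,210,100,90,8,"pics/ov1.png")
E
```

```text
0.512775487680123 -0.06761520850149905 0.1456625222135006
```

View pics/ov1.png

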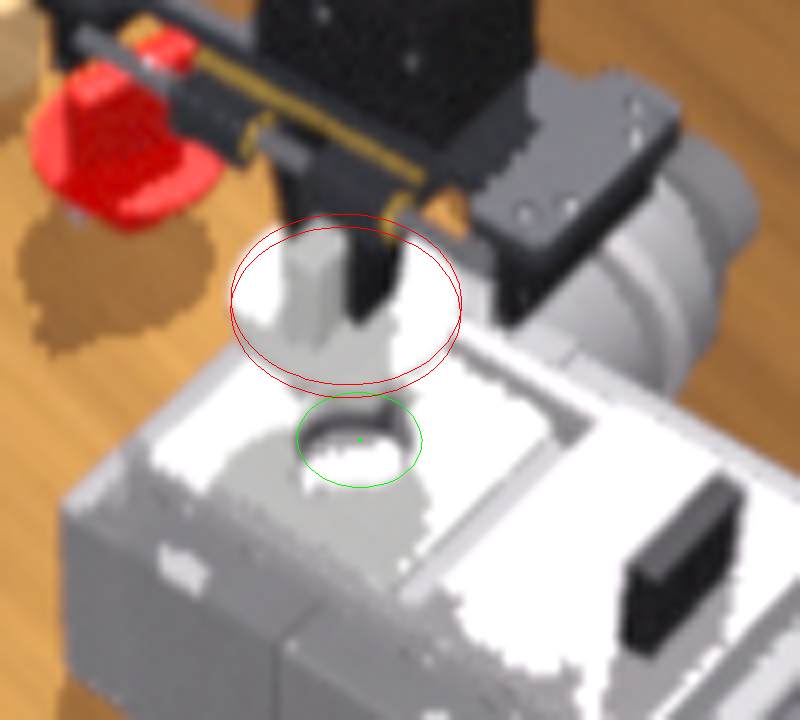

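The overlay fits the flange. It puts the port about 1.5 mm closer to image-left, so I'm using (0.5108, ‑0.0775). Aligning now.

```bash
python3 -m creep '[{"tx":0,"ty":0,"tz":0,"ax":0.0006,"ay":0.0006,"az":0.0023},{"tx":0.01,"ty":-0.031,"tz":0,"ax":0,"ay":0,"az":0},{"tx":0,"ty":0,"tz":0,"ax":0,"ay":0,"az":0},{"tx":0,"ty":0,"tz":0,"ax":0,"ay":0,"az":0},{"tx":0,"ty":0,"tz":0.03,"ax":0,"ay":0,"az":0},{"tx":0,"ty":0,"tz":0.02,"ax":0,"ay":0,"az":0},{"tx":0,"ty":0,"tz":0,"ax":0,"ay":0,"az":0},{"tx":0,"ty":0,"tz":0,"ax":0,"ay":0,"az":0},{"tx":0,"ty":0,"tz":0,"ax":0,"ay":0,"az":0},{"tx":0,"ty":0,"tz":0,"ax":0,"ay":0,"az":0}]' 1 60; python3 go.py .5108 -.0775 .14 1.771
```

```text
time: 18.2
tool_pos: [0.5109, -0.0792, 0.3223]
tcp_rot: [[-0.98, -0.197, -0.002], [-0.197, 0.98, -0.0], [0.002, 0.0, -1.0]]
contact_force: [0.3, -0.1, -2.5]
gripper_width: 0.154
t 18.2 grasp [ 0.5106 -0.0793  0.1583] yaw_y 1.7694 w 0.154 F [ 0.3 -0.1 -2.5] q [-0.13  0.31  0.25  2.   -0.1   0.84  1.94]
dist 0.0184 shift units (old axes) [-0.0008  0.0057  0.0611] (new axes) [-0.0007  0.0057  0.0611] turn units [ 0.     -0.0004 -0.0003]
```

```bash
python3 -m creep '[{"tx":0,"ty":0.005,"tz":0,"ax":0,"ay":0,"az":0},{"tx":0,"ty":0,"tz":0,"ax":0,"ay":0,"az":0},{"tx":0,"ty":0,"tz":0.02,"ax":0,"ay":0,"az":0},{"tx":0,"ty":0,"tz":0.02,"ax":0,"ay":0,"az":0},{"tx":0,"ty":0,"tz":0.02,"ax":0,"ay":0,"az":0},{"tx":0,"ty":0,"tz":0,"ax":0,"ay":0,"az":0},{"tx":0,"ty":0,"tz":0,"ax":0,"ay":0,"az":0},{"tx":0,"ty":0,"tz":0,"ax":0,"ay":0,"az":0},{"tx":0,"ty":0,"tz":0,"ax":0,"ay":0,"az":0},{"tx":0,"ty":0,"tz":0,"ax":0,"ay":0,"az":0}]' 1 60; python3 go.py .5108 -.0775 .124 1.771
python3 - <<'E'
from ov import *
s=robot.get_state(); R=np.array(s["tcp_rot"]); g=np.array(s["tool_pos"])+R[:,2]*.164
x,y,z=g+R[:,2]*.0297; print(x,y,z,np.round(s["ft_torque"],2))
c=capture("side")
overlay(c,[(circ(x,y,z,.036),(0,0,255))],310,210,100,90,8,"pics/ov2.png")
E
```

```text
time: 19.2
tool_pos: [0.5107, -0.0776, 0.3029]
tcp_rot: [[-0.98, -0.197, -0.002], [-0.197, 0.98, -0.0], [0.002, -0.0, -1.0]]
contact_force: [-0.2, 0.9, -2.5]
gripper_width: 0.157
t 19.2 grasp [ 0.5104 -0.0776  0.1389] yaw_y 1.7696 w 0.157 F [-0.2  0.9 -2.5] q [-0.13  0.34  0.24  2.02 -0.11  0.8   1.95]
dist 0.0149 shift units (old axes) [-0.0003  0.0001  0.0497] (new axes) [-0.0002  0.0001  0.0497] turn units [-0.     -0.0003 -0.0002]
0.5103781805910409 -0.07763794243167575 0.10921574199423445 [0.11 0.02 0.04]
```

View pics/ov2.png

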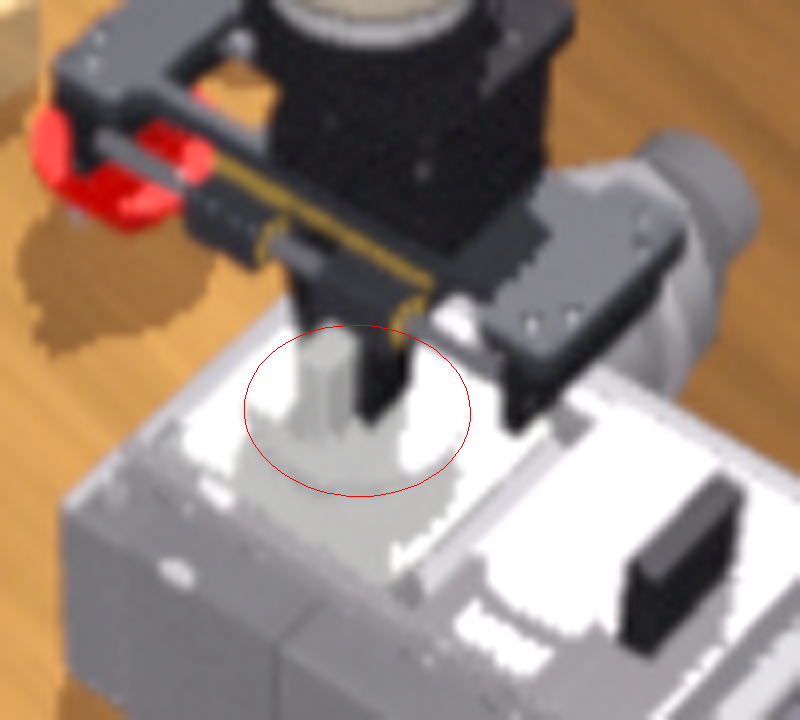

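Nothing is touching and the lugs are already in the slots. Pressing down against the spring.

```bash
python3 -m creep '[{"tx":0,"ty":0,"tz":0.015,"ax":0,"ay":0,"az":0},{"tx":0,"ty":0,"tz":0.015,"ax":0,"ay":0,"az":0},{"tx":0,"ty":0,"tz":0.012,"ax":0,"ay":0,"az":0},{"tx":0,"ty":0,"tz":0.01,"ax":0,"ay":0,"az":0},{"tx":0,"ty":0,"tz":0,"ax":0,"ay":0,"az":0},{"tx":0,"ty":0,"tz":0,"ax":0,"ay":0,"az":0},{"tx":0,"ty":0,"tz":0,"ax":0,"ay":0,"az":0},{"tx":0,"ty":0,"tz":0,"ax":0,"ay":0,"az":0},{"tx":0,"ty":0,"tz":0,"ax":0,"ay":0,"az":0},{"tx":0,"ty":0,"tz":0,"ax":0,"ay":0,"az":0}]' 1 60; python3 go.py .5108 -.0775 .1237 1.771
```

```text
time: 20.25
tool_pos: [0.5112, -0.0781, 0.2907]
tcp_rot: [[-0.98, -0.197, -0.001], [-0.197, 0.98, 0.002], [0.001, 0.002, -1.0]]
contact_force: [-2.3, -0.2, 5.1]
gripper_width: 0.154
t 20.25 grasp [ 0.5111 -0.0779  0.1267] yaw_y 1.7691 w 0.154 F [-2.3 -0.2  5.1] q [-0.12  0.35  0.23  2.03 -0.12  0.77  1.96]
dist 0.0031 shift units (old axes) [0.001  0.0023 0.0101] (new axes) [0.001  0.0023 0.0101] turn units [ 0.0003 -0.0001 -0.0003]
```

```bash
python3 -m creep '[{"tx":0,"ty":0,"tz":0.015,"ax":0,"ay":0,"az":0},{"tx":0,"ty":0,"tz":0.015,"ax":0,"ay":0,"az":0},{"tx":0,"ty":0,"tz":0.015,"ax":0,"ay":0,"az":0},{"tx":0,"ty":0,"tz":0,"ax":0,"ay":0,"az":0},{"tx":0,"ty":0,"tz":0,"ax":0,"ay":0,"az":0},{"tx":0,"ty":0,"tz":0,"ax":0,"ay":0,"az":0},{"tx":0,"ty":0,"tz":0,"ax":0,"ay":0,"az":0},{"tx":0,"ty":0,"tz":0,"ax":0,"ay":0,"az":0},{"tx":0,"ty":0,"tz":0,"ax":0,"ay":0,"az":0},{"tx":0,"ty":0,"tz":0,"ax":0,"ay":0,"az":0}]' 1 60; python3 go.py .5108 -.0775 .1237 1.771
python3 - <<'E'
from ov import *
c=capture("side"); crop(c,310,210,100,90,8,"pics/s_down.png")
E
```

```text
time: 21.25
tool_pos: [0.5113, -0.0796, 0.2928]
tcp_rot: [[-0.981, -0.196, -0.0], [-0.196, 0.981, 0.008], [-0.001, 0.008, -1.0]]
contact_force: [-3.2, 0.7, 4.3]
gripper_width: 0.157
t 21.25 grasp [ 0.5113 -0.0782  0.1288] yaw_y 1.7681 w 0.157 F [-3.2  0.7  4.3] q [-0.11  0.35  0.23  2.03 -0.13  0.78  1.96]
dist 0.0056 shift units (old axes) [0.0005 0.007  0.0172] (new axes) [0.0004 0.0071 0.0171] turn units [ 0.0013  0.0002 -0.0005]
```

View pics/s_down.png

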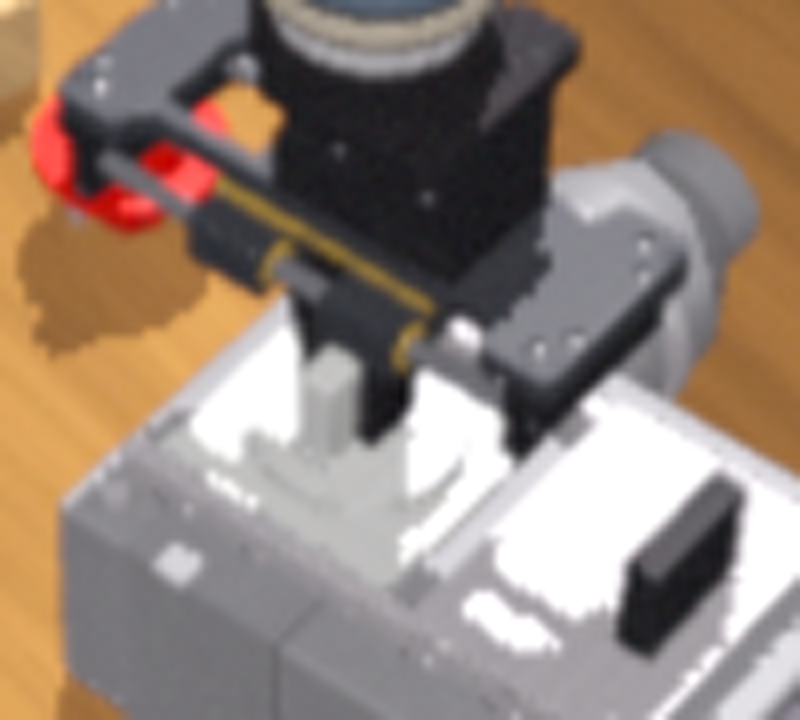

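Rows with no shift let the spring push back, so every row needs a push.

```bash
python3 -m creep '[{"tx":0,"ty":0.005,"tz":0.015,"ax":0.001,"ay":0,"az":0},{"tx":0,"ty":0,"tz":0.015,"ax":0,"ay":0,"az":0},{"tx":0,"ty":0,"tz":0.015,"ax":0,"ay":0,"az":0},{"tx":0,"ty":0,"tz":0.015,"ax":0,"ay":0,"az":0},{"tx":0,"ty":0,"tz":0.015,"ax":0,"ay":0,"az":0},{"tx":0,"ty":0,"tz":0.015,"ax":0,"ay":0,"az":0},{"tx":0,"ty":0,"tz":0.015,"ax":0,"ay":0,"az":0},{"tx":0,"ty":0,"tz":0.015,"ax":0,"ay":0,"az":0},{"tx":0,"ty":0,"tz":0.015,"ax":0,"ay":0,"az":0},{"tx":0,"ty":0,"tz":0.015,"ax":0,"ay":0,"az":0}]' 1 60; python3 go.py .5108 -.0775 .1237 1.771
```

```text
time: 22.3
tool_pos: [0.5115, -0.0807, 0.2877]
tcp_rot: [[-0.98, -0.197, -0.0], [-0.197, 0.98, 0.016], [-0.003, 0.016, -1.0]]
contact_force: [-16.1, 2.7, 40.5]
gripper_width: 0.155
t 22.3 grasp [ 0.5115 -0.078   0.1237] yaw_y 1.7692 w 0.155 F [-16.1   2.7  40.5] q [-0.1   0.36  0.23  2.03 -0.14  0.77  1.98]
dist 0.0032 shift units (old axes) [0.0002 0.0108 0.0001] (new axes) [ 0.0002  0.0108 -0.    ] turn units [ 0.0025  0.0005 -0.0003]
```

Flush now, at 43 N, which is more than needed. I'll ease the push and begin the clockwise turn (+az).

```bash
python3 -m creep '[{"tx":0,"ty":0.004,"tz":0.007,"ax":0.002,"ay":0,"az":0.006},{"tx":0,"ty":0,"tz":0.008,"ax":0,"ay":0,"az":0.01},{"tx":0,"ty":0,"tz":0.008,"ax":0,"ay":0,"az":0.012},{"tx":0,"ty":0,"tz":0.008,"ax":0,"ay":0,"az":0.012},{"tx":0,"ty":0,"tz":0.008,"ax":0,"ay":0,"az":0.012},{"tx":0,"ty":0,"tz":0.008,"ax":0,"ay":0,"az":0.012},{"tx":0,"ty":0,"tz":0.008,"ax":0,"ay":0,"az":0.012},{"tx":0,"ty":0,"tz":0.008,"ax":0,"ay":0,"az":0.012},{"tx":0,"ty":0,"tz":0.008,"ax":0,"ay":0,"az":0.012},{"tx":0,"ty":0,"tz":0.008,"ax":0,"ay":0,"az":0.012}]' 1 60; python3 go.py .5108 -.0775 .1237 0.35
```

```text
time: 23.3
tool_pos: [0.5138, -0.0773, 0.2878]
tcp_rot: [[-0.873, 0.487, 0.007], [0.487, 0.873, 0.013], [0.0, 0.015, -1.0]]
contact_force: [-9.4, 1.6, 24.9]
gripper_width: 0.154
t 23.3 grasp [ 0.515  -0.0752  0.1238] yaw_y 1.0616 w 0.154 F [-9.4  1.6 24.9] q [-0.25  0.37  0.4   2.04 -0.22  0.77  1.35]
dist 0.003 shift units (old axes) [ 0.0085 -0.0055  0.0003] (new axes) [ 0.0028 -0.0097  0.0003] turn units [ 0.0022 -0.0009  0.1133]
```

```bash
python3 -m creep '[{"tx":0.006,"ty":-0.004,"tz":0.008,"ax":0.002,"ay":-0.001,"az":0.013},{"tx":0.004,"ty":-0.004,"tz":0.008,"ax":0,"ay":0,"az":0.013},{"tx":0.003,"ty":-0.003,"tz":0.008,"ax":0,"ay":0,"az":0.013},{"tx":0.002,"ty":-0.003,"tz":0.008,"ax":0,"ay":0,"az":0.013},{"tx":0.002,"ty":-0.003,"tz":0.008,"ax":0,"ay":0,"az":0.013},{"tx":0.001,"ty":-0.003,"tz":0.008,"ax":0,"ay":0,"az":0.013},{"tx":0,"ty":-0.003,"tz":0.008,"ax":0,"ay":0,"az":0.013},{"tx":0,"ty":-0.003,"tz":0.008,"ax":0,"ay":0,"az":0.013},{"tx":0,"ty":-0.003,"tz":0.008,"ax":0,"ay":0,"az":0.013},{"tx":0,"ty":-0.003,"tz":0.008,"ax":0,"ay":0,"az":0.013}]' 1 60; python3 go.py .5108 -.0775 .1237 0.29
```

```text
time: 24.3
tool_pos: [0.5099, -0.0778, 0.2878]
tcp_rot: [[-0.241, 0.97, 0.018], [0.97, 0.241, 0.013], [0.008, 0.02, -1.0]]
contact_force: [-11.9, 2.6, 32.2]
gripper_width: 0.16
t 24.3 grasp [ 0.5128 -0.0757  0.1238] yaw_y 0.2432 w 0.16 F [-11.9   2.6  32.2] q [-0.41  0.4   0.6   2.06 -0.34  0.77  0.65]
dist 0.0009 shift units (old axes) [0.0003 0.0031 0.0003] (new axes) [0.0002 0.0031 0.0003] turn units [ 0.0032 -0.0012 -0.0074]
```

```bash
python3 -m creep '[{"tx":0,"ty":0,"tz":0.007,"ax":0.002,"ay":-0.001,"az":0.002},{"tx":0,"ty":0,"tz":0.007,"ax":0.001,"ay":0,"az":0.002},{"tx":0,"ty":0,"tz":0.007,"ax":0.001,"ay":0,"az":0.002},{"tx":0,"ty":0,"tz":0.007,"ax":0,"ay":0,"az":0.001},{"tx":0,"ty":0,"tz":0.007,"ax":0,"ay":0,"az":0.001},{"tx":0,"ty":0,"tz":0.007,"ax":0,"ay":0,"az":0.001},{"tx":0,"ty":0,"tz":0.007,"ax":0,"ay":0,"az":0.001},{"tx":0,"ty":0,"tz":0.007,"ax":0,"ay":0,"az":0.001},{"tx":0,"ty":0,"tz":0.007,"ax":0,"ay":0,"az":0.001},{"tx":0,"ty":0,"tz":0.007,"ax":0,"ay":0,"az":0.001}]' 1 60; python3 go.py .5108 -.0775 .1237 0.29
python3 - <<'E'
from ov import *
c=capture("side")
px,py=.5108,-.0775
overlay(c,[(circ(px,py,.094,.036),(0,255,0)),(circ(px,py,.100,.036),(0,0,255))],310,210,100,90,8,"pics/s_fin.png")
c=capture("top"); crop(c,310,160,140,125,5,"pics/t_fin.png")
for i in range(4):
    s=robot.get_state(); print(round(float(s["time"]),2),np.round(s["tool_pos"],4),np.round(s["contact_force"],1)); capture("side")
for q in("guard_grip","plug_lug","plug_seat","port_mouth"):
    for n in("top","side"): print(q,n,[(round(d["p"],2),[round(float(x),4) for x in d["centre"]]) for d in nets.mark_of(n,q)])
E
```

```text
time: 25.3
tool_pos: [0.5141, -0.0766, 0.2879]
tcp_rot: [[-0.218, 0.976, -0.006], [0.976, 0.218, 0.006], [0.007, -0.005, -1.0]]
contact_force: [-9.0, 2.1, 23.3]
gripper_width: 0.16
t 25.3 grasp [ 0.513  -0.0756  0.1239] yaw_y 0.2198 w 0.16 F [-9.   2.1 23.3] q [-0.42  0.41  0.62  2.04 -0.33  0.8   0.62]
dist 0.0034 shift units (old axes) [-0.0007 -0.0113  0.0006] (new axes) [ 0.0001 -0.0113  0.0006] turn units [-0.0007 -0.0012 -0.0112]
25.4 [ 0.514  -0.0766  0.2879] [-9.1  1.2 24.6]
25.45 [ 0.514  -0.0766  0.2879] [-8.4  1.7 23.9]
25.5 [ 0.514  -0.0766  0.2879] [-9.4  1.  25.3]
25.55 [ 0.514  -0.0766  0.2879] [-9.8  2.  24.5]
guard_grip top [(0.62, [0.5381, -0.1991, 0.1489]), (0.22, [0.5424, 0.2411, -0.0032])]
guard_grip side [(0.65, [0.538, -0.1981, 0.1481]), (0.35, [0.3131, -0.4467, -0.0037])]
plug_lug top [(0.82, [0.3842, 0.2985, 0.0127]), (0.62, [0.5462, 0.1167, 0.0178]), (0.45, [0.5042, 0.4174, 0.0004])]
plug_lug side [(0.97, [0.382, 0.2976, 0.0135]), (0.81, [0.517, -0.1055, 0.0741])]
plug_seat top [(0.87, [0.4103, 0.2915, 0.0346])]
plug_seat side [(0.88, [0.4095, 0.2923, 0.0319]), (0.66, [0.5115, -0.0802, 0.0925]), (0.59, [0.5702, 0.1157, 0.032])]
port_mouth top []
port_mouth side [(0.88, [0.5155, -0.0759, 0.0945]), (0.42, [0.3116, -0.4466, -0.0023])]
```

View pics/s_fin.png

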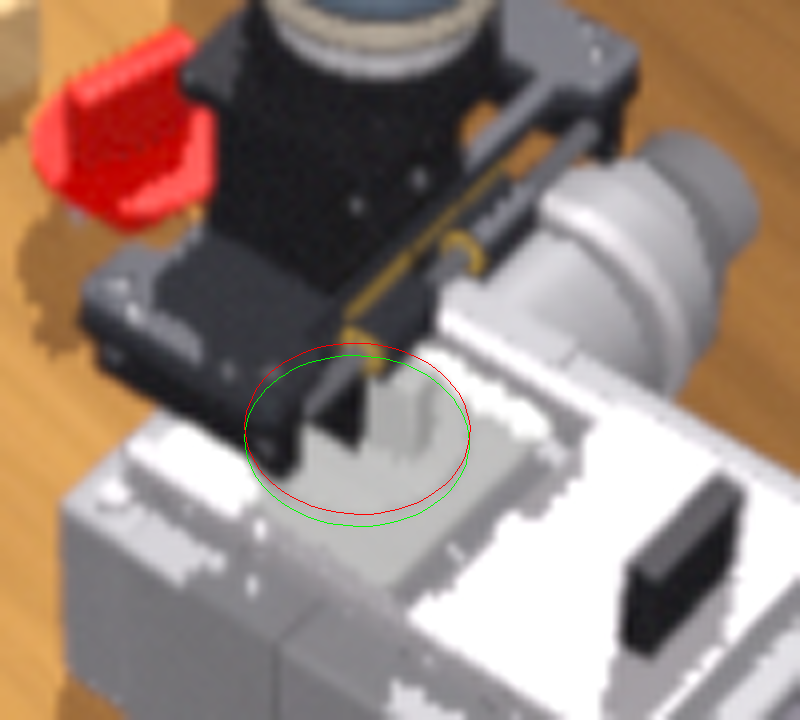

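View pics/t_fin.png

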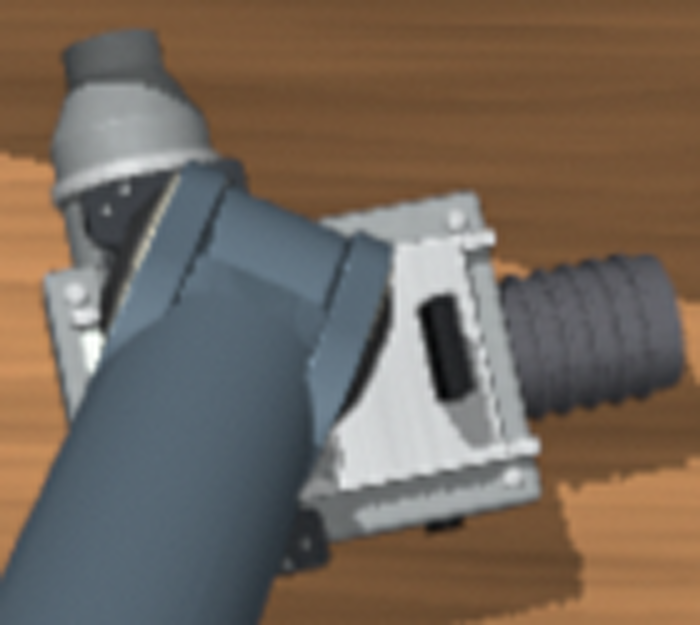

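The plug is seated, turned and steady under about 25 N of push. The grasp height of 0.1239 m puts the flange at 94.2 mm, against 94 mm for the plate, and the readings don't drift. Handing in.

Run:
```python
from rig import robot
print(robot.job_done()); s=robot.get_state(); print(s["time"],s["tool_pos"],s["contact_force"],s["gripper_width"])
```

```text
the job is handed in; nothing more can be done
None
the job is handed in; nothing more can be done
```

I handed the job in at about 25.6 s, with the plug in the port, turned to its stop and still held. The hand-in gives no verdict, so everything below is from my own checks.

**What I did:** I gripped the guard's handle and slid the guard 88 mm to its stop. Then I lifted the plug about 145 mm out of the stand by its bar, lowered it into the slots and pressed it flush. Pressing down all the time, I turned it clockwise to its stop, and kept hold of it at a 60 N grip setting.

**Last checks:**
- **Flush:** the flange works out at 94.2 mm, against 94 mm for the port plate. It stayed at that height while the push varied between 23 and 40 N.
- **Turned:** the gripper turned 1.55 rad, slightly more than the 1.48 rad stop. The bar probably twisted a little in the pads; I take the plug itself to be at its stop.
- **Upright and at rest:** the tool's tilt was under 0.01 rad, and its position did not change over several readings at about 25 N of push.
- **Guard:** the pictures show it open, with its handle about 122 to 125 mm from the port's centre. That makes it roughly 0.102 to 0.105 m open.
- **Cups and jar:** I did not measure them again at the end. My moves kept away from them, and the forces showed no unexpected contact.

**What disagreed:**
- **Centring:** my estimates of the port's centre and of the held plug differed by about 3 mm. The plug's clearance in the hole is about 2.5 mm, so it should be inside the 5 mm limit.
- **Spring push-back:** my first press rose back about 2 mm because rows with no shift gave way to the spring. After that I pushed in every row.

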